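# Hitch the tow bar to the jar dolly

## Robot

A 6-joint arm with a two-finger parallel gripper is mounted at the origin on the work surface. World frame = base frame: x ahead of the robot, y to its left, z up, the work surface at z = 0. Lengths are in m, angles in rad, forces in N, time in s.
With the tool pointing down it reaches from about 0.25 to 0.775 m from the base axis. Payload 4 kg.
Tool frame: the origin (TCP) lies on the mounting face of the last link; the fingertips stand 199 mm ahead of it and the grasp point (between the pads) lies 180 mm ahead of it (robot.finger_overhang is the distance from the TCP to the fingertips, in m); z points along the fingers, y is the line along which they close (so a half turn about z gives the same grasp; the last joint's range is limited). The gripper opens to 94 mm and grips with 3 to 60 N. Pads are 16 mm wide; open, the fingers measure 119 mm over their backs; the gripper's body (75 mm by 177 mm) begins 78 mm behind the grasp point.
Start: joints at [-1.429, 0.087, 1.371, -0, 1.684, -0.103], TCP at [0.133, -0.534, 0.405] pointing down, gripper open.
Joint ranges: [-3.1, 3.1], [-0.76, 2.03], [0.27, 2.55], [-1.08, 4.22], [0.17, 2.65], [-2.57, 2.57]. Speed limits (rad/s): [2.79, 2.79, 3.14, 3.14, 3.14, 3.14].

## Interface

Orientations are given as [roll, pitch, yaw] about the fixed x, y, z axes, in that order (R = Rz(yaw) Ry(pitch) Rx(roll)).
In Python, from plant import robot, optics, order gives the robot as it stands. The module is installed in compiled form; this text tells all that it offers.
- The arm moves only by the tool apply_moves, never from a script. Its argument "commands" is a list of rows, each a list of 7 numbers: the turn, a rotation vector about the world's x, y, z in degrees, then the shift along the world's x, y, z in mm, then the opening in per cent of the stroke, from 0 (shut) to 100 (fully open). A call has 1 to 12 rows; each row is the pose to reach, as a shift and turn from the pose commanded when the call began; what a row does not reach only later rows make up. A row lasts 1/10 s, in which the tool goes at most 50 mm and 8.59 degrees, less where a joint would pass 70% of its speed; a pose out of reach is approached as far as the arm can. A call with a gripper value outside its range is refused whole. The fingers move at their own pace and stop on an object; "squeeze" is the grip in N (left out, the last holds). Time passes only in rows, so rows that repeat a pose let the fingers close. It gives the time, the measured TCP pose, the force, the opening and the grip force at its end, in the units of the state.
- robot.get_state(): the state, without advancing time (a new reading comes with each control period).
- optics.camera(name): name is "scene" or "top" or "wrist"; returns a dict with "pixels" (384x512x3 uint8, blue, green, red), "intrinsics" (3x3 intrinsics, pixels), "R" (3x3) and "t" (3): a world point X has camera coordinates R X + t; the wrist camera has in their place "tool_from_camera" (4x4, takes a point from camera to tool coordinates, whose origin is the TCP and whose axes are the flange's). Camera axes: x right, y down, z forward; pixel columns grow to the right and rows downward; lengths in m; the calibration is good to about 2 mm. A picture is of the moment at which its call begins: read the wrist's pose just before it. There is no depth.
- order.close_job(): hands the job in; it is judged then, once.
The state is a dict: "time_s": time; "q": joint angles; "qvel": joint speeds; "effort": joint torques, N m; "tcp_pos": TCP position; "ee_rot": TCP orientation; "ft_force": force on the tool from outside, world axes, zero at the start; "moment": the same for the moment, N m; "grip_width": finger opening in m; "gripper_force": force on a finger pad.
Only numpy, scipy, OpenCV 4.12 (cv2) and the standard library are available. Lean on these libraries where they do the work, as an engineer would, in place of code of your own. Each camera call takes 0.05 s, during which the arm holds its last target. There are 200 camera calls.

## Task

Take the red tow bar off its wooden rest and lower its ball socket gently over the tow ball of the jar dolly; feel it fully home, bed it with a push of about 15 N straight down while you still hold it, then let go, the latch lever still up. Then press the yellow-tipped latch lever all the way down to its stop. Never push on the ball with more than 30 N, and leave the jars and the wrench where they are.

Things in the scene. Friction and masses are not known exactly. Their poses are not given: they have to be found in the camera images.
- towbar: Loose red tow bar, 0.7 kg, 270 mm long. Origin: top of the ball socket's inside, which opens down: bore radius 18 mm, outer 23.5 mm, rim 24 mm below the origin. z up; the bar runs to -x, its centre of mass some 40 mm behind the origin. Over the socket a red grip head, 40 (x) by 46 (y) mm, from z 0 to 30 mm: pinch it across y. Parked, the rim stands on the rest.
- seat: Brass seat pad in the roof of the tow bar's socket, 24 mm across and 3 mm thick, part of the tow bar; its origin is the middle of its underside, the same point as the towbar origin. It touches the top of the ball only when the socket is fully home; if the socket is off to one side its wall catches on the ball's flank first and pushes the tool sideways. Rigid: some 10 N per mm.
- t_handle (a point): Middle of the T handle at the far end of the tow bar: 150 mm wide (along y), 16 mm thick, 235 mm behind and 87 mm below the towbar origin (underside 95 mm below). It lies on the bench when parked, and again when hitched and let go: its end sinks by up to 20 mm then (the bar tilts up to 0.09 rad). Two cheeks, then a 20 mm round bar, join it to the socket.
- latch (a joint): Latch lever, hinged across the tow bar 36 mm behind and 6 mm above the towbar origin: about 0 = up (open), 0.75 rad = down on its stop (latched). Stays where it is left; takes about 4 N at the pad. A hook at its foot swings under the ball as it goes down; if the ball is not fully in the socket the hook strikes it and the lever does not reach its stop.
- latch_pad (a point): Middle of the top face of the yellow pad at the end of the latch lever; pad 34 mm along the lever, 26 mm wide. Lever up (joint 0): 51 mm behind and 70 mm above the hinge; lever down: 85 mm behind and 16 mm above it; it moves on an arc between. Axes parallel to the tow bar's at joint 0, turning with the lever.
- dolly: Plywood crate dolly on castors with a crate of jars, fixed. Origin on the bench, under the middle of the slot in its tow plate. x points to the deck, which starts at x = 100 mm (top 103 mm high; crate from x = 200 mm, jars to 215 mm high). Hitch the tow bar with its x axis roughly along this one, the bar running away from the dolly.
- tow_point (a point): Middle of the crosswise slot, on top of the green tow plate (50 mm wide, 30 mm above the bench), axes of the dolly. The steel tow ball (32 mm diameter, on a 16 mm post) is clamped in the slot at x = 0, y = -5 to +5 mm, its centre 49 to 69 mm above this point: where exactly is not reported, look or feel. Home, the towbar origin is 16 mm above the ball centre. The clamp does not give.
- rest: Wooden rest block fixed to the bench, 44 by 56 mm and 71 mm high, on a low foot 70 by 75 mm; origin under its centre. The parked socket stands on it.
- jar_red: Bystander: glass jar with red lid, 72 mm diameter, 105 mm high; origin under its centre.
- jar_yellow: Bystander: glass jar with yellow lid, 68 mm diameter, 95 mm high; origin under its centre.
- wrench: Bystander: steel wrench lying flat on the bench, along its x axis.

How it is judged:
By the outcome, as a careful person would: the job done as asked, in the order asked, and still so for the second after the job is handed in, with the robot touching nothing.
It also fails if it takes over 72 s, if anything falls off the work surface, if the arm or the gripper's body presses on something with over 40 N, if the wrist force passes 120 N, or if a joint passes its speed limit or range.

## Working session

There is one attempt and no reset: what is moved stays moved. The work goes in short steps, Python scripts to look and compute and a tool call to move; the robot and the scene stay as the last step left them, time stands still between calls to the robot, and variables do not carry over. Pictures are saved under pics/ and viewed, at most 10 in all, crops included, and the job is handed in when it is done.

Besides the shell and the picture viewer there is one more tool, called after ">>>" as name(argument=value, ...) on one line, values as JSON. apply_moves: Moves the arm, as the interface text tells. Its arguments: {"type":"object","properties":{"commands":{"type":"array"},"squeeze":{"type":"number"}},"required":["commands"]}

```bash
mkdir -p pics; cat > h.py <<'E'
import numpy as np, cv2
from plant import robot, optics, order
from scipy.spatial.transform import Rotation as Rn
def snap(name,f):
    s=robot.get_state(); c=optics.camera(name); cv2.imwrite('pics/'+f+'.png',c['pixels'])
    if name=='wrist':
        T=np.eye(4);T[:3,:3]=Rn.from_euler('xyz',s['ee_rot']).as_matrix();T[:3,3]=s['tcp_pos']
        M=np.linalg.inv(T@np.array(c['tool_from_camera'])); R,t=M[:3,:3],M[:3,3]
    else: R,t=np.array(c['R']),np.array(c['t'])
    np.savez('pics/'+f+'.npz',K=c['intrinsics'],R=R,t=t); return c
def cal(f):
    d=np.load('pics/'+f+'.npz'); return d['K'],d['R'],d['t']
def proj(f,X):
    K,R,t=cal(f); p=K@(R@np.array(X,float)+t); return p[:2]/p[2]
def onz(f,uv,z):
    K,R,t=cal(f); d=R.T@np.linalg.inv(K)@np.array([*uv,1.]); o=-R.T@t; return o+d*(z-o[2])/d[2]
def tri(obs):
    A=[];b=[]
    for f,uv in obs:
        K,R,t=cal(f); d=R.T@np.linalg.inv(K)@np.array([*uv,1.]); d/=np.linalg.norm(d); P=np.eye(3)-np.outer(d,d); A.append(P); b.append(P@(-R.T@t))
    x=np.linalg.lstsq(np.vstack(A),np.hstack(b),rcond=None)
    return x[0],x[1]
E
python3 - <<'E'
from h import *
a=snap('scene','s0');b=snap('top','t0');c=snap('wrist','w0')
print(robot.get_state())
for f in('s0','t0'):
    K,R,t=cal(f);print(K[0],-R.T@t,R[2])
cv2.imwrite('pics/t0b.png',cv2.resize(b['pixels'],(800,600),interpolation=cv2.INTER_CUBIC))
cv2.imwrite('pics/s0b.png',cv2.resize(a['pixels'],(800,600),interpolation=cv2.INTER_CUBIC))
E
```

```text
{'time_s': 0.15, 'q': array([-1.42907336e+00,  8.77755762e-02,  1.37186809e+00,  2.31087424e-06,
        1.68358846e+00, -1.03097419e-01]), 'qvel': array([-0.0025327 , -0.00048335, -0.00577535,  0.00035333, -0.00141323,
       -0.00196789]), 'effort': array([ 1.29733220e-03, -3.40645659e+01, -3.02792537e+01,  7.18273292e-02,
        3.05645156e-02, -1.13768831e-04]), 'tcp_pos': array([ 0.13329582, -0.5335192 ,  0.40379785]), 'ee_rot': array([-3.13996213e+00, -1.71010018e-04,  2.44820508e-01]), 'ft_force': array([-0.67412027, -0.40067147, -0.1218382 ]), 'moment': array([0.00263503, 0.02422001, 0.03886688]), 'gripper_force': 0.0, 'grip_width': 0.09382718290438698}
[426.4613909    0.         256.01221392] [ 1.01501305 -0.44403895  0.93134899] [-0.43048154  0.36277513 -0.82648645]
[471.59495529   0.         251.45942173] [ 0.52059913 -0.08303955  1.17792315] [ 0.06706625  0.00391249 -0.99774085]
```

View pics/t0b.png

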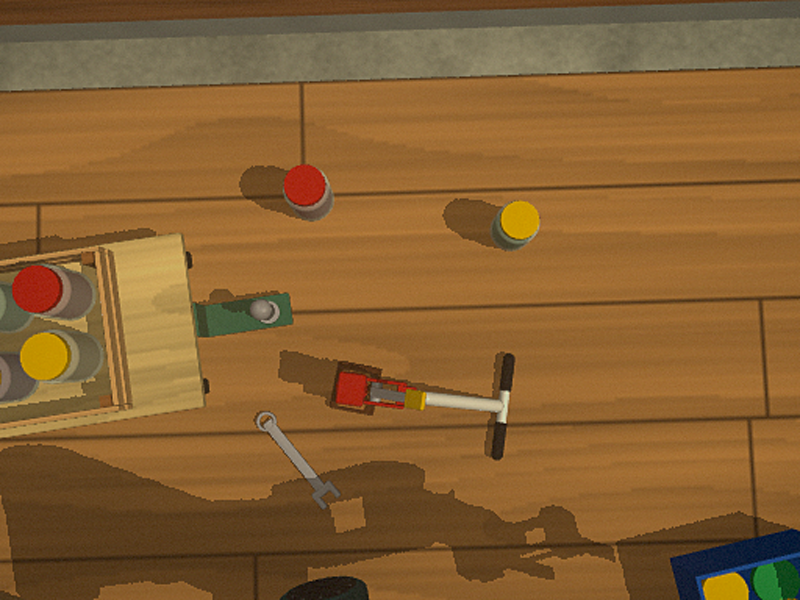

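View pics/s0b.png

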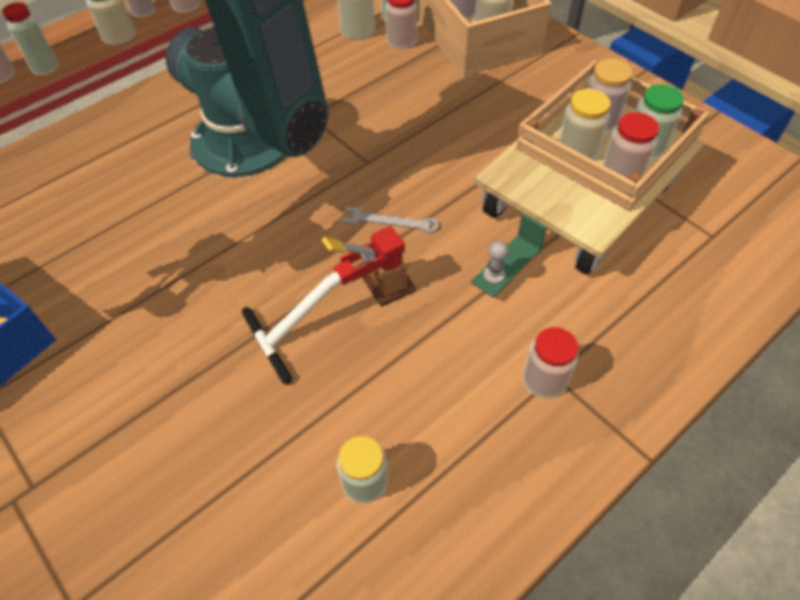

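The top view shows the ball at about (262,310), the grip head at (351,391), the pad at (415,400) and the T handle ends at (509,357) and (498,456). In the scene view the ball is at (498,249), the head top at (388,240) and the pad at (333,243).

```bash
python3 - <<'E'
from h import *
np.set_printoptions(precision=4,suppress=True)
k=.64
T=lambda u,v:('t0',(u*k,v*k)); S=lambda u,v:('s0',(u*k,v*k))
print('ball',*tri([T(262,310),S(498,249)]))
print('head',*tri([T(351,391),S(388,240)]), onz('t0',(351*k,391*k),.125))
print('pad',*tri([T(415,400),S(333,243)]), onz('t0',(415*k,400*k),.171))
e1=onz('t0',(509*k,357*k),.012);e2=onz('t0',(498*k,456*k),.012);print('T',e1,e2,(e1+e2)/2,np.linalg.norm(e1-e2))
print('plate end',onz('t0',(290*k,293*k),.03),onz('t0',(294*k,321*k),.03),onz('t0',(196*k,306*k),.03))
a=onz('t0',(183*k,236*k),.103);b=onz('t0',(205*k,405*k),.103);d=a-b;print('deck',a,b,np.degrees(np.arctan2(d[1],d[0])))
print('wrench',onz('t0',(265*k,420*k),.005),onz('t0',(325*k,495*k),.005))
# color centroids in top
im=cv2.imread('pics/t0.png');hsv=cv2.cvtColor(im,cv2.COLOR_BGR2HSV)
m=((hsv[...,0]<6)|(hsv[...,0]>174))&(hsv[...,1]>170)&(hsv[...,2]>120)
n,l,st,ce=cv2.connectedComponentsWithStats(m.astype(np.uint8))
for i in range(1,n):
    if st[i,4]>60: print(st[i],ce[i])
c=im[170:260,150:340];cv2.imwrite('pics/t0c.png',cv2.resize(c,(760,360),interpolation=cv2.INTER_CUBIC))
E
```

```text
ball [0.5975 0.1144 0.1005] [0.]
head [ 0.4763 -0.0139  0.1177] [0.] [ 0.4756 -0.0159  0.125 ]
pad [ 0.4628 -0.1054  0.1715] [0.] [ 0.4628 -0.1054  0.171 ]
T [ 0.5168 -0.2593  0.012 ] [ 0.3629 -0.2359  0.012 ] [ 0.4398 -0.2476  0.012 ] 0.15559603655683144
plate end [0.6268 0.0817 0.03  ] [0.5827 0.0763 0.03  ] [0.6108 0.2292 0.03  ]
deck [0.7091 0.2273 0.103 ] [0.4606 0.1979 0.103 ] 6.746949302172117
wrench [0.4288 0.1289 0.005 ] [0.3093 0.0368 0.005 ]
[182 105  26  26 514] [194.393  117.9163]
[  8 170  30  30 704] [ 22.4517 184.5753]
[215 238  43  24 389] [227.5141 249.5296]
```

View pics/t0c.png

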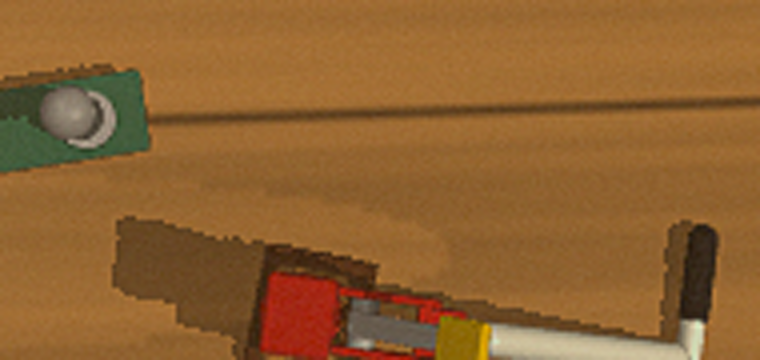

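Triangulated head, pad and T handle agree with the sizes given (yaw ≈ 81.3°). The dolly's yaw is ≈ 97°, and the ball is near (0.5975, 0.1144, ~0.099). I'll move over the head now.

>>> apply_moves(commands=[[0,0,5,20,30,0,100],[0,0,12,48,73,0,100],[0,0,19,76,116,0,100],[0,0,26,104,158,0,100],[0,0,33,132,200,0,100],[0,0,40,160,242,0,100],[0,0,46,188,285,0,100],[0,0,52,216,327,0,100],[0,0,57,244,370,-5,100],[0,0,62,272,412,-12,100],[0,0,65,300,454,-20,100],[0,0,67,322,488,-26,100]])

```text
time_s: 1.35
tcp_pos: [0.4557, -0.0438, 0.3785]
ee_rot: [3.141, 0.0, 1.416]
ft_force: [0.4, -0.3, -0.4]
grip_width: 0.0938
gripper_force: 0.0
```

>>> apply_moves(commands=[[0,0,0.3,15,22,-2,100],[0,0,0.3,21,31,-3,100],[0,0,0.3,21,31,-3,100],[0,0,0.3,21,31,-3,100]])

```text
time_s: 1.75
tcp_pos: [0.4757, -0.0157, 0.3758]
ee_rot: [-3.141, 0.001, 1.418]
ft_force: [0.8, 0.5, -0.2]
grip_width: 0.0938
gripper_force: 0.0
```

```bash
python3 - <<'E'
from h import *
c=snap('wrist','w1');s=robot.get_state();print(s['tcp_pos'],np.degrees(s['ee_rot']))
for p in [(.476,-.015,.125),(.4628,-.1017,.171),(.5975,.1144,.1)]: print(proj('w1',p))
cv2.imwrite('pics/w1b.png',cv2.resize(c['pixels'],(800,600)))
E
```

```text
[ 0.47565274 -0.01603224  0.37599964] [1.79986011e+02 4.07508090e-02 8.12250396e+01]
[258.43449377 204.39100033]
[258.54201088 318.51783526]
[375.30107275  34.22621586]
```

View pics/w1b.png

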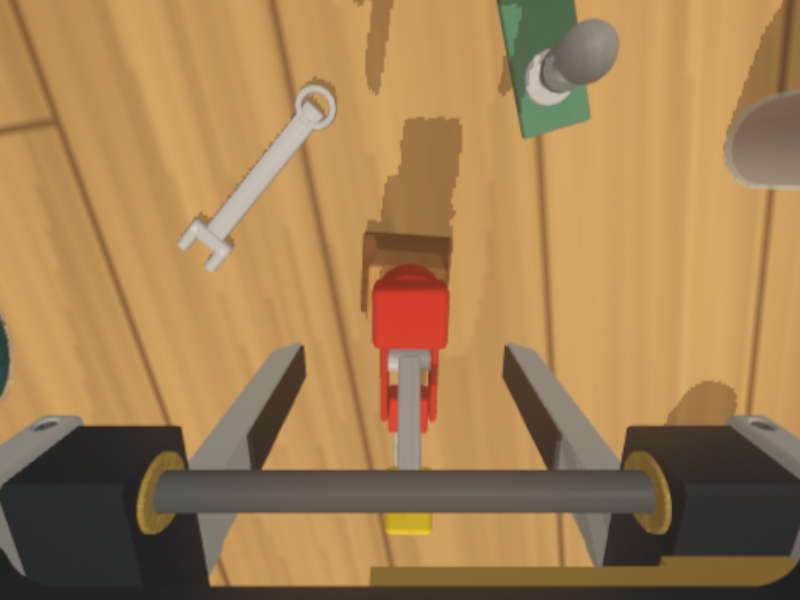

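The wrist view shows the head top centred at about (411,313) in the enlarged picture, the finger midline at column 404, and the ball at (590,52).

```bash
python3 - <<'E'
from h import *
k=.64
print(onz('w1',(411*k,313*k),.125), onz('w1',(408*k,533*k),.171))
print('ball',tri([('t0',(167.25,198)),('s0',(498*k,249*k)),('w1',(590*k,52*k))]),tri([('t0',(167.25,198)),('w1',(590*k,52*k))]))
E
```

```text
[ 0.48082264 -0.01169023  0.125     ] [ 0.46134212 -0.12633499  0.171     ]
ball (array([0.59832921, 0.1144665 , 0.10166431]), array([2.00312371e-06])) (array([0.59706361, 0.11352068, 0.10552415]), array([1.58500061e-07]))
```

>>> apply_moves(commands=[[0,0,0,4,2.5,0,100],[0,0,0,4,2.5,-20,100],[0,0,0,4,2.5,-40,100],[0,0,0,4,2.5,-60,100],[0,0,0,4,2.5,-72,100],[0,0,0,4,2.5,-79,100],[0,0,0,4,2.5,-79,100]])

```text
time_s: 2.5
tcp_pos: [0.4799, -0.0128, 0.2961]
ee_rot: [-3.14, 0.0, 1.419]
ft_force: [0.1, 0.2, -0.0]
grip_width: 0.0939
gripper_force: 0.0
```

>>> apply_moves(commands=[[0,0,0,0,0,0,70],[0,0,0,0,0,0,55],[0,0,0,0,0,0,45],[0,0,0,0,0,0,40],[0,0,0,0,0,0,40],[0,0,0,0,0,0,40]], squeeze=20)

```text
time_s: 3.1
tcp_pos: [0.4801, -0.0124, 0.2969]
ee_rot: [3.141, 0.0, 1.419]
ft_force: [0.2, 0.5, -0.1]
grip_width: 0.0494
gripper_force: 0.0
```

>>> apply_moves(commands=[[0,0,0,0,0,0,30],[0,0,0,0,0,0,30],[0,0,0,0,0,0,30],[0,0,0,0,0,0,30]], squeeze=60)

```text
time_s: 3.5
tcp_pos: [0.48, -0.0124, 0.2968]
ee_rot: [-3.141, -0.0, 1.419]
ft_force: [-0.5, 0.8, 1.6]
grip_width: 0.0461
gripper_force: 64.9
```

>>> apply_moves(commands=[[0,0,0,0,0,3,30],[0,0,0,0,0,8,30],[0,0,0,0,0,15,30],[0,0,0,0,0,25,30],[0,0,0,0,0,35,30],[0,0,0,0,0,45,30],[0,0,0,0,0,55,30],[0,0,0,0,0,62,30],[0,0,0,0,0,65,30],[0,0,0,0,0,65,30]])

```text
time_s: 4.5
tcp_pos: [0.4802, -0.0124, 0.3624]
ee_rot: [3.14, -0.0, 1.419]
ft_force: [-0.1, 0.1, -6.5]
grip_width: 0.0455
gripper_force: 64.8
```

```bash
python3 - <<'E'
from h import *
a=snap('scene','s2');b=snap('top','t2');c=snap('wrist','w2');s=robot.get_state();print(s['tcp_pos'],np.degrees(s['ee_rot']),s['ft_force'],s['moment'])
im=np.full((600,800,3),0,np.uint8)
im[:300,:400]=cv2.resize(a['pixels'][100:292,100:356],(400,300));im[:300,400:]=cv2.resize(b['pixels'][140:332,130:386],(400,300));im[300:,:400]=cv2.resize(c['pixels'],(400,300));im[300:,400:]=cv2.resize(c['pixels'][0:192,200:456],(400,300))
cv2.imwrite('pics/m2.png',im)
E
```

```text
[ 0.4799421  -0.01240238  0.36109136] [-1.79926600e+02 -7.27620611e-04  8.13240863e+01] [-0.82974618  0.441606   -6.36453478] [ 0.20078824 -0.10898555 -0.03850551]
```

View pics/m2.png

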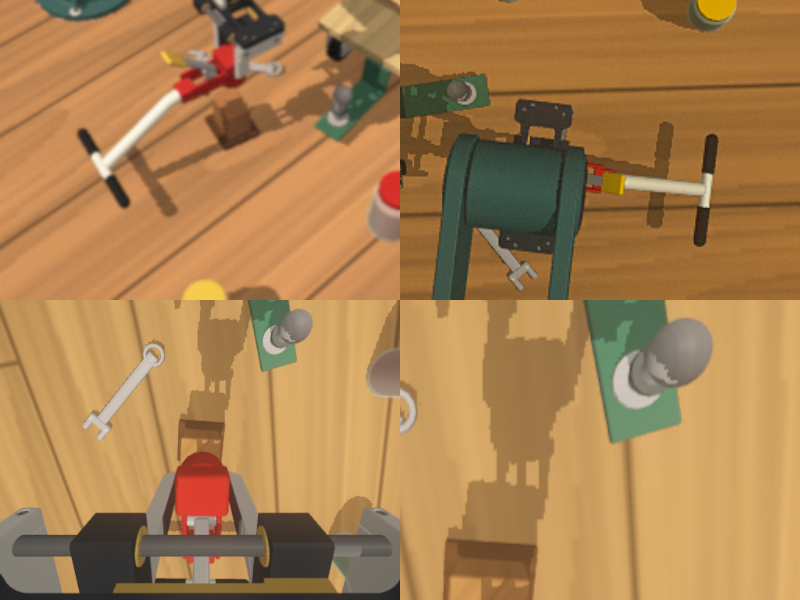

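The bar hangs clear of the rest. The T handle ends are at (712,137)/(699,243) in the top panel and (82,131)/(125,204) in the scene panel; the ball is at (684,352) in the wrist crop.

```bash
python3 - <<'E'
from h import *
k=.64
q=lambda u,v:('t2',(130+(u-400)*k,140+v*k)); p=lambda u,v:('s2',(100+u*k,100+v*k))
e1,_=tri([q(711,140),p(82,133)]);e2,_=tri([q(699,241),p(124,202)]);print(e1,e2,(e1+e2)/2,np.linalg.norm(e1-e2),np.degrees(np.arctan2(-(e2-e1)[0] if 0 else (e1-e2)[0],(e2-e1)[1])))
a,_=tri([q(708,190),p(103,166)]);print('Tmid',a)
b=('w2',(381.8,33.3)); g=[('t0',(167.25,198)),('s0',(498*k,249*k)),('w1',(590*k,52*k)),b]
print(tri(g)); x=tri(g)[0]
for f,uv in g: print(f,uv,proj(f,x))
print(proj('t0',(.5975,.1144,.09)),proj('s0',(.5975,.1144,.09)))
E
```

```text
[ 0.50364808 -0.2534974   0.23699932] [ 0.35729155 -0.23552018 -0.15146299] [ 0.43046981 -0.24450879  0.04276816] 0.41550738034915013 82.9973411535368
Tmid [ 0.44168733 -0.24746765  0.07722165]
(array([0.59859996, 0.11441497, 0.10235539]), array([3.5056553e-06]))
t0 (167.25, 198) [166.97781909 197.43554897]
s0 (318.72, 159.36) [318.50017001 159.21095604]
w1 (377.6, 33.28) [377.77422772  33.21928844]
w2 (381.8, 33.3) [380.54738835  34.17185634]
[167.97832814 198.26628507] [317.65687109 162.08501258]
```

>>> apply_moves(commands=[[0,0,1,8,4,0,30],[0,0,3,24,11,0,30],[0,0,5,42,19,0,30],[0,0,7,60,27,0,30],[0,0,9,78,35,0,30],[0,0,11,95,43,0,30],[0,0,13,110,50,0,30],[0,0,15,122,55,0,30],[0,0,15.5,127,57,0,30],[0,0,15.5,127,57,0,30],[0,0,15.5,127,57,0,30]])

```text
time_s: 5.75
tcp_pos: [0.6069, 0.0446, 0.3612]
ee_rot: [-3.14, 0.0, 1.69]
ft_force: [0.1, -0.2, -7.5]
grip_width: 0.0454
gripper_force: 64.8
```

```bash
python3 - <<'E'
from h import *
a=snap('scene','s3');c=snap('wrist','w3');s=robot.get_state();print(s['tcp_pos'],np.degrees(s['ee_rot']),s['ft_force'],s['moment'])
for z in (.09,.1):print(proj('w3',(.5986,.1144,z)))
im=np.full((600,800,3),0,np.uint8)
im[:,:400]=cv2.resize(a['pixels'][60:252,236:364],(400,600));im[:300,400:]=cv2.resize(c['pixels'],(400,300));im[300:,400:]=cv2.resize(c['pixels'][60:252,130:386],(400,300))
cv2.imwrite('pics/m3.png',cv2.resize(c['pixels'],(800,600),interpolation=cv2.INTER_CUBIC))
E
```

```text
[0.60670507 0.04437854 0.36171545] [-1.79973680e+02  5.87284551e-03  9.67965608e+01] [-0.39588437 -1.1341737  -5.71825443] [ 0.19206487 -0.07938793  0.02699361]
[258.88073218 126.41112788]
[258.89282566 127.03912529]
```

View pics/m3.png

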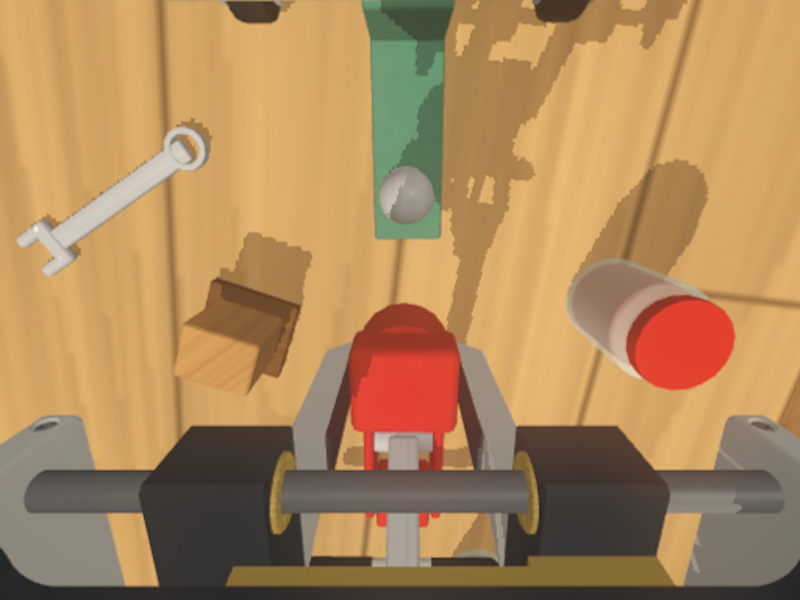

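The camera sits over the ball, which is at (407,195) in the enlarged picture. The plate lies parallel to the bar and the head is on the midline at column 404.5. The socket has to go about (-6.6, +71.2) mm to be over the ball.

>>> apply_moves(commands=[[0,0,0,-1,8,0,30],[0,0,0,-2,22,0,30],[0,0,0,-3.5,38,0,30],[0,0,0,-5,54,0,30],[0,0,0,-6,65,0,30],[0,0,0,-6.6,71,0,30],[0,0,0,-6.6,71,-7,30],[0,0,0,-6.6,71,-14,30],[0,0,0,-6.6,71,-17,30],[0,0,0,-6.6,71,-17,30]])

```text
time_s: 6.85
tcp_pos: [0.6004, 0.1149, 0.3432]
ee_rot: [-3.139, 0.0, 1.689]
ft_force: [0.3, 0.5, -5.8]
grip_width: 0.0457
gripper_force: 64.8
```

```bash
python3 - <<'E'
from h import *
a=snap('scene','s4');s=robot.get_state();print(s['tcp_pos'],s['ft_force'],s['moment'])
cv2.imwrite('pics/m4.png',cv2.resize(a['pixels'][100:220,240:400],(800,600),interpolation=cv2.INTER_CUBIC))
print((proj('s4',(.6,.1164,.097))-(240,100))*5)
E
```

```text
[0.60049513 0.11499855 0.34394878] [ 0.78107872  0.13096093 -6.17431693] [ 0.19147118 -0.07594672 -0.01147512]
[396.12928951 302.41972986]
```

View pics/m4.png

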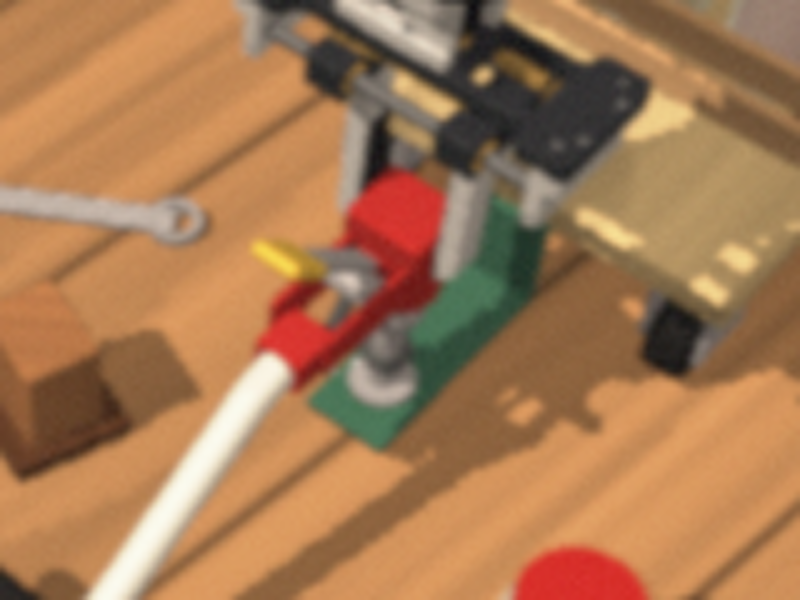

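The socket stands over the ball post and looks aligned. I'll lower it in small felt steps.

>>> apply_moves(commands=[[0,0,0,0,0.7,-1.5,30],[0,0,0,0,0.7,-3,30],[0,0,0,0,0.7,-4,30],[0,0,0,0,0.7,-5,30],[0,0,0,0,0.7,-5,30]])

```text
time_s: 7.4
tcp_pos: [0.6005, 0.1163, 0.3396]
ee_rot: [-3.141, -0.0, 1.69]
ft_force: [-0.5, -0.0, -6.4]
grip_width: 0.0459
gripper_force: 64.8
```

>>> apply_moves(commands=[[0,0,0,0,0,-1,30],[0,0,0,0,0,-2,30],[0,0,0,0,0,-2,30]])

```text
time_s: 7.7
tcp_pos: [0.6004, 0.1163, 0.3375]
ee_rot: [-3.141, -0.0, 1.69]
ft_force: [0.1, -0.4, -6.6]
grip_width: 0.0456
gripper_force: 64.8
```

>>> apply_moves(commands=[[0,0,0,0,0,-1,30],[0,0,0,0,0,-2,30],[0,0,0,0,0,-2,30]])

```text
time_s: 8.0
tcp_pos: [0.6004, 0.1163, 0.3355]
ee_rot: [-3.141, -0.0, 1.69]
ft_force: [-0.2, 0.8, -5.9]
grip_width: 0.0461
gripper_force: 64.8
```

>>> apply_moves(commands=[[0,0,0,0,0,-1,30],[0,0,0,0,0,-2,30],[0,0,0,0,0,-2,30]])

```text
time_s: 8.3
tcp_pos: [0.6004, 0.1163, 0.3335]
ee_rot: [-3.141, 0.0, 1.69]
ft_force: [0.0, -0.4, -6.0]
grip_width: 0.0456
gripper_force: 64.8
```

>>> apply_moves(commands=[[0,0,0,0,0,-1,30],[0,0,0,0,0,-2,30],[0,0,0,0,0,-2,30]])

```text
time_s: 8.6
tcp_pos: [0.6004, 0.1163, 0.3315]
ee_rot: [-3.141, 0.0, 1.69]
ft_force: [0.2, 0.4, -5.6]
grip_width: 0.0458
gripper_force: 64.8
```

>>> apply_moves(commands=[[0,0,0,0,0,-1,30],[0,0,0,0,0,-2,30],[0,0,0,0,0,-2,30]])

```text
time_s: 8.9
tcp_pos: [0.6005, 0.1163, 0.3295]
ee_rot: [-3.141, -0.0, 1.69]
ft_force: [0.6, -0.9, -5.4]
grip_width: 0.0458
gripper_force: 64.8
```

>>> apply_moves(commands=[[0,0,0,0,0,-1,30],[0,0,0,0,0,-2,30],[0,0,0,0,0,-2,30]])

```text
time_s: 9.2
tcp_pos: [0.6004, 0.1163, 0.3275]
ee_rot: [-3.141, -0.0, 1.69]
ft_force: [0.6, -0.2, -6.9]
grip_width: 0.0457
gripper_force: 64.8
```

>>> apply_moves(commands=[[0,0,0,0,0,-1,30],[0,0,0,0,0,-2,30],[0,0,0,0,0,-2,30]])

```text
time_s: 9.5
tcp_pos: [0.6004, 0.1165, 0.3257]
ee_rot: [-3.141, -0.001, 1.69]
ft_force: [-1.2, 1.1, -5.0]
grip_width: 0.0451
gripper_force: 64.8
```

>>> apply_moves(commands=[[0,0,0,0,0,-1,30],[0,0,0,0,0,-2,30],[0,0,0,0,0,-2,30]])

```text
time_s: 9.8
tcp_pos: [0.6004, 0.1165, 0.3237]
ee_rot: [-3.141, -0.001, 1.69]
ft_force: [-0.9, 1.0, -5.1]
grip_width: 0.0457
gripper_force: 64.6
```

>>> apply_moves(commands=[[0,0,0,-0.3,0.5,-1,30],[0,0,0,-0.3,0.5,-1.5,30],[0,0,0,-0.3,0.5,-1.5,30]])

```text
time_s: 10.1
tcp_pos: [0.6001, 0.1169, 0.322]
ee_rot: [-3.141, -0.0, 1.69]
ft_force: [-1.1, 2.4, -6.1]
grip_width: 0.046
gripper_force: 64.6
```

>>> apply_moves(commands=[[0,0,0,0,0,-1,30],[0,0,0,0,0,-1.5,30],[0,0,0,0,0,-1.5,30]])

```text
time_s: 10.4
tcp_pos: [0.6001, 0.1169, 0.3205]
ee_rot: [-3.141, -0.0, 1.69]
ft_force: [-1.2, 2.5, -5.5]
grip_width: 0.0459
gripper_force: 64.6
```

>>> apply_moves(commands=[[0,0,0,0,0,-1,30],[0,0,0,0,0,-1.5,30],[0,0,0,0,0,-1.5,30]])

```text
time_s: 10.7
tcp_pos: [0.6001, 0.1169, 0.3191]
ee_rot: [-3.141, -0.0, 1.69]
ft_force: [-2.5, 2.5, -3.9]
grip_width: 0.0456
gripper_force: 64.6
```

>>> apply_moves(commands=[[0,0,0,-0.3,0.4,0,30],[0,0,0,-0.6,0.7,0,30],[0,0,0,-0.6,0.7,0,30]])

```text
time_s: 11.0
tcp_pos: [0.5997, 0.1173, 0.3191]
ee_rot: [3.141, 0.001, 1.69]
ft_force: [-0.4, 1.4, -6.3]
grip_width: 0.0461
gripper_force: 64.6
```

>>> apply_moves(commands=[[0,0,0,0,0,-0.5,30],[0,0,0,0,0,-1,30],[0,0,0,0,0,-1,30]])

```text
time_s: 11.3
tcp_pos: [0.5997, 0.1173, 0.3181]
ee_rot: [3.141, 0.0, 1.69]
ft_force: [0.3, 0.2, -6.2]
grip_width: 0.0455
gripper_force: 64.6
```

>>> apply_moves(commands=[[0,0,0,0,0,-0.5,30],[0,0,0,0,0,-1,30],[0,0,0,0,0,-1,30]])

```text
time_s: 11.6
tcp_pos: [0.5996, 0.1174, 0.3171]
ee_rot: [3.141, 0.0, 1.69]
ft_force: [-0.1, 0.5, -6.3]
grip_width: 0.0454
gripper_force: 64.7
```

Free sideways now, so I'll continue in 1 mm steps.

>>> apply_moves(commands=[[0,0,0,0,0,-0.5,30],[0,0,0,0,0,-1,30],[0,0,0,0,0,-1,30]])

```text
time_s: 11.9
tcp_pos: [0.5996, 0.1174, 0.3161]
ee_rot: [3.142, 0.0, 1.69]
ft_force: [0.0, 0.3, -6.6]
grip_width: 0.0457
gripper_force: 64.7
```

>>> apply_moves(commands=[[0,0,0,0,0,-0.5,30],[0,0,0,0,0,-1,30],[0,0,0,0,0,-1,30]])

```text
time_s: 12.2
tcp_pos: [0.5996, 0.1175, 0.3151]
ee_rot: [-3.141, 0.0, 1.69]
ft_force: [0.4, -1.4, -6.1]
grip_width: 0.0459
gripper_force: 64.7
```

>>> apply_moves(commands=[[0,0,0,0,0,-0.5,30],[0,0,0,0,0,-1,30],[0,0,0,0,0,-1,30]])

```text
time_s: 12.5
tcp_pos: [0.5996, 0.1175, 0.3141]
ee_rot: [-3.141, -0.0, 1.69]
ft_force: [-0.3, -0.2, -5.4]
grip_width: 0.0457
gripper_force: 64.7
```

>>> apply_moves(commands=[[0,0,0,0,0,-0.5,30],[0,0,0,0,0,-1,30],[0,0,0,0,0,-1,30]])

```text
time_s: 12.8
tcp_pos: [0.5996, 0.1175, 0.3131]
ee_rot: [-3.142, 0.0, 1.69]
ft_force: [-0.3, -0.6, -6.2]
grip_width: 0.0458
gripper_force: 64.7
```

>>> apply_moves(commands=[[0,0,0,0,0,-0.5,30],[0,0,0,0,0,-1,30],[0,0,0,0,0,-1,30]])

```text
time_s: 13.1
tcp_pos: [0.5996, 0.1175, 0.3128]
ee_rot: [3.141, 0.0, 1.69]
ft_force: [-0.8, 0.1, -4.0]
grip_width: 0.0455
gripper_force: 64.7
```

>>> apply_moves(commands=[[0,0,0,0,0,-0.5,30],[0,0,0,0,0,-1,30],[0,0,0,0,0,-1,30]])

```text
time_s: 13.4
tcp_pos: [0.5997, 0.1175, 0.3127]
ee_rot: [3.14, 0.0, 1.69]
ft_force: [-3.0, -0.3, 1.7]
grip_width: 0.0458
gripper_force: 64.7
```

>>> apply_moves(commands=[[0,0,0,0,0,-0.5,30],[0,0,0,0,0,-1,30],[0,0,0,0,0,-1,30]])

```text
time_s: 13.7
tcp_pos: [0.5997, 0.1175, 0.3125]
ee_rot: [3.139, 0.0, 1.69]
ft_force: [-2.3, -0.2, 6.1]
grip_width: 0.0457
gripper_force: 64.7
```

Seat contact has been felt: z stalls at 0.3127 and about 12 N is being pushed. Now ease the side load and bring it to about 15 N.

>>> apply_moves(commands=[[0,0,0,-0.4,0,-0.3,30],[0,0,0,-0.4,0,-0.6,30],[0,0,0,-0.4,0,-0.6,30],[0,0,0,-0.4,0,-0.6,30]])

```text
time_s: 14.1
tcp_pos: [0.5995, 0.1175, 0.3125]
ee_rot: [3.137, 0.0, 1.69]
ft_force: [-2.7, -1.3, 6.9]
grip_width: 0.0458
gripper_force: 64.7
```

```bash
python3 - <<'E'
from h import *
f=[]
for i in range(4):
    snap('wrist','w5'); s=robot.get_state(); f.append(s['ft_force'])
print(np.mean(f,0),s['tcp_pos'],s['ee_rot'])
E
```

```text
[-2.99071688 -0.65365973  7.00809356] [0.59946449 0.11751908 0.31251029] [3.13744034e+00 8.75314193e-05 1.68995362e+00]
```

>>> apply_moves(commands=[[0,0,0,-0.2,0,-0.3,30],[0,0,0,-0.2,0,-0.5,30],[0,0,0,-0.2,0,-0.5,30],[0,0,0,-0.2,0,-0.5,30]])

```text
time_s: 14.7
tcp_pos: [0.5993, 0.1175, 0.3125]
ee_rot: [3.137, 0.0, 1.69]
ft_force: [-2.7, -0.8, 9.1]
grip_width: 0.0453
gripper_force: 64.7
```

```bash
python3 - <<'E'
from h import *
f=[]
for i in range(4):
    snap('wrist','w5'); s=robot.get_state(); f.append(s['ft_force'])
print(np.mean(f,0),s['tcp_pos'],s['ee_rot'],s['moment'])
E
```

```text
[-2.60685405 -0.18195707  8.30138174] [0.59933319 0.11752213 0.31251109] [3.13667268e+00 1.96237827e-04 1.68998062e+00] [0.16698669 0.52929516 0.00881005]
```

>>> apply_moves(commands=[[0,0,0,-0.3,0,-0.1,30],[0,0,0,-0.6,0,-0.2,30],[0,0,0,-0.6,0,-0.2,30],[0,0,0,-0.6,0,-0.2,30],[0,0,0,-0.6,0,-0.2,30]])

```text
time_s: 15.4
tcp_pos: [0.5989, 0.1175, 0.3125]
ee_rot: [3.136, 0.0, 1.69]
ft_force: [-2.0, -0.2, 8.2]
grip_width: 0.046
gripper_force: 64.7
```

```bash
python3 - <<'E'
from h import *
f=[]
for i in range(4):
    snap('wrist','w5'); s=robot.get_state(); f.append(s['ft_force'])
print(np.mean(f,0),s['tcp_pos'],s['ee_rot'],s['moment'])
E
```

```text
[-1.94892518 -0.35666344  8.37126654] [0.59893107 0.11752015 0.3125124 ] [3.13557289e+00 2.84917863e-04 1.68996218e+00] [ 0.15107549  0.42234083 -0.03811464]
```

Bedded with about 15 N (8.4 plus 6.3 of carried weight). Next: ease off, let the handle sink under a light grip, then release.

>>> apply_moves(commands=[[0,0,0,0,0,1,30],[0,0,0,0,0,2,30],[0,0,0,0,0,3,30],[0,0,0,0,0,3,30]])

```text
time_s: 16.0
tcp_pos: [0.5989, 0.1175, 0.3126]
ee_rot: [3.139, 0.0, 1.69]
ft_force: [1.2, 0.2, 3.8]
grip_width: 0.046
gripper_force: 64.7
```

>>> apply_moves(commands=[[0,0,0,0,0,0,40],[0,0,0,0,0,0,40],[0,0,0,0,0,0,40],[0,0,0,0,0,0,40]], squeeze=4)

```text
time_s: 16.4
tcp_pos: [0.5987, 0.1174, 0.3124]
ee_rot: [3.14, 0.0, 1.69]
ft_force: [2.1, -0.3, 4.8]
grip_width: 0.0465
gripper_force: 4.0
```

>>> apply_moves(commands=[[0,0,0,0,0,0,55],[0,0,0,0,0,0,65],[0,0,0,0,0,0,80],[0,0,0,0,0,0,100],[0,0,0,0,0,0,100]])

```text
time_s: 16.9
tcp_pos: [0.5982, 0.1175, 0.3113]
ee_rot: [-3.14, -0.0, 1.69]
ft_force: [0.0, 0.1, -0.3]
grip_width: 0.0803
gripper_force: 0.0
```

>>> apply_moves(commands=[[0,0,0,0,0,5,100],[0,0,0,0,0,20,100],[0,0,0,0,0,40,100],[0,0,0,0,0,60,100],[0,0,0,0,0,80,100],[0,0,0,0,0,100,100],[0,0,0,0,0,120,100],[0,0,0,0,0,120,100]])

```text
time_s: 17.7
tcp_pos: [0.5984, 0.1175, 0.4375]
ee_rot: [3.132, 0.0, 1.69]
ft_force: [-0.7, -0.0, 0.2]
grip_width: 0.0939
gripper_force: 0.0
```

```bash
python3 - <<'E'
from h import *
a=snap('scene','s6');c=snap('wrist','w6');s=robot.get_state();print(s['tcp_pos'],s['ee_rot'],s['ft_force'])
im=np.zeros((600,800,3),np.uint8)
im[:,:400]=cv2.resize(a['pixels'][80:272,215:343],(400,600),interpolation=cv2.INTER_CUBIC);im[:300,400:]=cv2.resize(c['pixels'],(400,300))
b=snap('top','t6');im[300:,400:]=cv2.resize(b['pixels'][130:322,90:346],(400,300))
cv2.imwrite('pics/m6.png',im)
E
```

```text
[0.59827448 0.11748179 0.43309166] [3.13932715e+00 3.84738271e-05 1.68992162e+00] [ 0.09504797  0.41045156 -0.23833128]
```

View pics/m6.png

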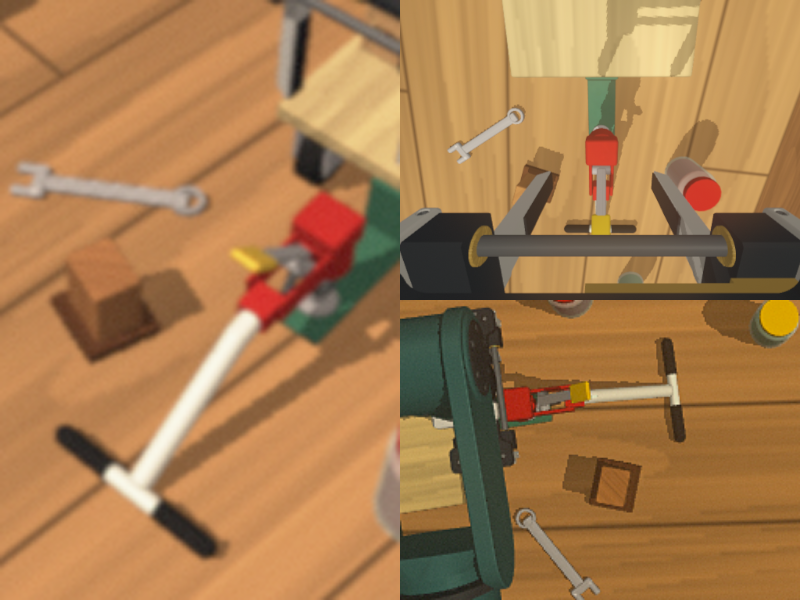

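The bar is hitched: T handle on the bench, lever still up, wrench and jars untouched. The pad is at about (581,392) in the top panel and (253,257) in the scene panel.

```bash
python3 - <<'E'
from h import *
np.set_printoptions(precision=4,suppress=True)
k=.64
tp=lambda u,v:('t6',(90+(u-400)*k,130+(v-300)*k)); sc=lambda u,v:('s6',(215+u*.32,80+v*.32)); wr=lambda u,v:('w6',((u-400)*1.28,v*1.28))
print('pad',tri([tp(580,392),sc(254,257)]), onz(*wr(600,225),.181))
tm=(onz(*tp(667,341),.011)+onz(*tp(681,438),.011))/2; print('T',tm)
o=np.array([.5988,.118,.1107]); d=o[:2]-tm[:2]; yaw=np.arctan2(d[1],d[0]); print(np.degrees(yaw),np.linalg.norm(d))
dr=np.array([np.cos(yaw),np.sin(yaw),0]); th=.068
def W(x,z):
    return o+dr*(x*np.cos(th)-z*np.sin(th))+np.array([0,0,z*np.cos(th)+x*np.sin(th)])
s=robot.get_state(); tilt=np.radians(25); ax=dr*np.sin(tilt)-np.array([0,0,np.cos(tilt)])
print('rotvec deg',25*np.array([np.sin(yaw),-np.cos(yaw),0]))
for ph in (0,.15,.3,.45,.6,.754):
    a=np.arctan2(70,51)-ph; P=W(-.036-.0866*np.cos(a),.006+.0866*np.sin(a)); T=P-.199*ax
    print(ph,P,'TCP',T,'delta mm',(T-s['tcp_pos'])*1e3)
E
```

```text
pad (array([0.6092, 0.0191, 0.1784]), array([0.])) [0.6084 0.025  0.181 ]
T [ 0.6235 -0.1137  0.011 ]
96.09457099829578 0.23298717947666983
rotvec deg [24.8587  2.6542  0.    ]
0 [0.6086 0.0266 0.1806] TCP [ 0.6175 -0.0571  0.361 ] delta mm [  19.218  -174.5319  -70.681 ]
0.15 [0.6095 0.0173 0.1715] TCP [ 0.6185 -0.0663  0.3519] delta mm [  20.2046 -183.7723  -79.74  ]
0.3 [0.6104 0.0095 0.1612] TCP [ 0.6193 -0.0741  0.3416] delta mm [  21.0365 -191.5629  -90.0859]
0.45 [0.611  0.0034 0.1498] TCP [ 0.62   -0.0803  0.3302] delta mm [  21.6948 -197.7287 -101.4865]
0.6 [ 0.6115 -0.001   0.1376] TCP [ 0.6204 -0.0847  0.318 ] delta mm [  22.1649 -202.1312 -113.6857]
0.754 [ 0.6118 -0.0036  0.1245] TCP [ 0.6207 -0.0872  0.3049] delta mm [  22.4406 -204.7132 -126.7535]
```

>>> apply_moves(commands=[[2,0.2,0,1,-10,0,40],[6,0.7,0,4,-35,0,20],[10,1.1,0,7,-65,0,0],[14,1.5,0,10,-95,0,0],[18,1.9,0,13,-125,-5,0],[22,2.3,0,16,-152,-15,0],[24.9,2.7,0,19,-172,-25,0],[24.9,2.7,0,19,-177,-38,0],[24.9,2.7,0,19,-177,-45,0],[24.9,2.7,0,19,-177,-45,0],[24.9,2.7,0,19,-177,-45,0]], squeeze=20)

```text
time_s: 18.95
tcp_pos: [0.6173, -0.0581, 0.3871]
ee_rot: [3.136, -0.437, 1.693]
ft_force: [0.1, -0.6, 0.1]
grip_width: 0.0093
gripper_force: 0.0
```

```bash
python3 - <<'E'
from h import *
a=snap('scene','s7');c=snap('wrist','w7');s=robot.get_state();print(s['tcp_pos'],s['ee_rot'],s['ft_force'],s['grip_width'])
M=Rn.from_euler('xyz',s['ee_rot']).as_matrix();print('tip',s['tcp_pos']+.199*M[:,2])
im=np.zeros((600,800,3),np.uint8)
im[:,:400]=cv2.resize(a['pixels'][80:272,215:343],(400,600),interpolation=cv2.INTER_CUBIC);im[:300,400:]=cv2.resize(c['pixels'],(400,300))
cv2.imwrite('pics/m7.png',im)
E
```

```text
[ 0.61735945 -0.05820382  0.3880638 ] [ 3.13439804 -0.43639093  1.69377667] [ 0.10475884 -0.31618542 -0.47312956] 0.001890407188611806
tip [0.6084626  0.025446   0.20771815]
```

View pics/m7.png

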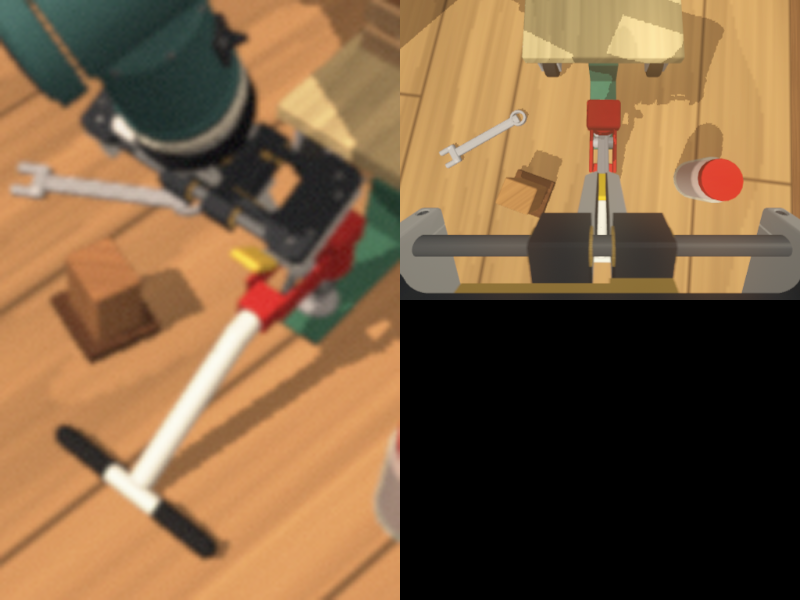

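The closed fingertips are 27 mm above the pad and in line with the lever. I'll press along the arc, watching the force.

>>> apply_moves(commands=[[0,0,0,0,-1,-8,0],[0,0,0,0,-1,-16,0],[0,0,0,0,-1,-22,0],[0,0,0,0,-1,-26,0],[0,0,0,0.3,-4,-30,0],[0,0,0,0.6,-7,-33,0],[0,0,0,1,-10,-36,0]])

```text
time_s: 19.75
tcp_pos: [0.6184, -0.0694, 0.3507]
ee_rot: [3.136, -0.438, 1.691]
ft_force: [0.1, 2.3, 2.0]
grip_width: 0.0006
gripper_force: 1.6
```

>>> apply_moves(commands=[[0,0,0,0.3,-2.5,-3.5,0],[0,0,0,0.7,-5,-7,0],[0,0,0,1,-7.5,-10.5,0],[0,0,0,1.2,-9.5,-14,0],[0,0,0,1.4,-11.5,-18,0],[0,0,0,1.6,-13.5,-22,0]])

```text
time_s: 20.35
tcp_pos: [0.62, -0.0832, 0.3286]
ee_rot: [3.137, -0.437, 1.691]
ft_force: [-0.7, 3.0, 2.9]
grip_width: 0.0003
gripper_force: 1.4
```

>>> apply_moves(commands=[[0,0,0,0.1,-1.5,-4,0],[0,0,0,0.3,-3,-8,0],[0,0,0,0.4,-4.5,-12,0],[0,0,0,0.4,-4.5,-12,0]])

```text
time_s: 20.75
tcp_pos: [0.6204, -0.0879, 0.3161]
ee_rot: [3.137, -0.436, 1.69]
ft_force: [0.6, 1.3, 0.8]
grip_width: 0.0006
gripper_force: 0.6
```

>>> apply_moves(commands=[[0,0,0,0.1,-0.5,-2,0],[0,0,0,0.1,-1,-4,0],[0,0,0,0.2,-1,-5,0]])

```text
time_s: 21.05
tcp_pos: [0.6206, -0.0887, 0.3119]
ee_rot: [3.136, -0.437, 1.691]
ft_force: [-0.5, 1.1, 1.8]
grip_width: 0.0004
gripper_force: 1.5
```

>>> apply_moves(commands=[[0,0,0,0,-0.3,-1.5,0],[0,0,0,0,-0.6,-3,0],[0,0,0,0,-0.6,-3,0]])

```text
time_s: 21.35
tcp_pos: [0.6206, -0.0892, 0.3087]
ee_rot: [3.136, -0.437, 1.691]
ft_force: [-0.2, 1.3, 2.7]
grip_width: 0.0006
gripper_force: 1.1
```

>>> apply_moves(commands=[[0,0,0,0,-0.3,-1,0],[0,0,0,0,-0.4,-2,0],[0,0,0,0,-0.4,-2,0]])

```text
time_s: 21.65
tcp_pos: [0.6206, -0.0894, 0.3078]
ee_rot: [3.135, -0.438, 1.692]
ft_force: [-1.4, 2.2, 6.1]
grip_width: 0.0002
gripper_force: 2.5
```

>>> apply_moves(commands=[[0,0,0,0,0,-0.8,0],[0,0,0,0,0,-1.5,0],[0,0,0,0,0,-1.5,0]])

```text
time_s: 21.95
tcp_pos: [0.6205, -0.0893, 0.3075]
ee_rot: [3.134, -0.438, 1.693]
ft_force: [-3.1, 0.3, 8.7]
grip_width: 0.0006
gripper_force: 4.2
```

>>> apply_moves(commands=[[0,0,0,0,0,-0.5,0],[0,0,0,0,0,-1,0],[0,0,0,0,0,-1,0]])

```text
time_s: 22.25
tcp_pos: [0.6205, -0.0893, 0.3073]
ee_rot: [3.134, -0.438, 1.693]
ft_force: [-3.3, 0.6, 10.4]
grip_width: 0.0003
gripper_force: 5.4
```

```bash
python3 - <<'E'
from h import *
s=robot.get_state();M=Rn.from_euler('xyz',s['ee_rot']).as_matrix();t=s['tcp_pos']+.199*M[:,2]
print('tip',t,'front edge',t+.008*M[:,0],t-.008*M[:,0],s['ft_force'])
E
```

```text
tip [ 0.61176041 -0.00534125  0.12709352] front edge [0.6108748  0.00184936 0.13048629] [ 0.61264603 -0.01253186  0.12370076] [-3.25321715  0.56079942 10.44819909]
```

The front edge of the fingertip (z 0.1305) lies on the pad plane predicted for the lever at its stop (z 0.1303), and 10 N is held there. Back away and check.

>>> apply_moves(commands=[[0,0,0,0,-1,4,0],[0,0,0,0,-6,15,0],[0,0,0,0,-15,40,0],[0,0,0,0,-25,75,0],[0,0,0,-20,-40,115,0],[0,0,0,-50,-55,150,0],[0,0,0,-85,-70,160,0],[0,0,0,-120,-85,160,0],[0,0,0,-150,-95,160,0],[0,0,0,-150,-95,160,0]])

```text
time_s: 23.25
tcp_pos: [0.4681, -0.186, 0.4654]
ee_rot: [3.137, -0.435, 1.687]
ft_force: [-0.6, 0.4, -0.1]
grip_width: 0.0006
gripper_force: 0.0
```

```bash
python3 - <<'E'
from h import *
a=snap('scene','s8');b=snap('top','t8');s=robot.get_state();print(s['tcp_pos'],s['ft_force'],s['time_s'])
im=np.zeros((600,800,3),np.uint8)
im[:,:400]=cv2.resize(a['pixels'][80:272,215:343],(400,600),interpolation=cv2.INTER_CUBIC);im[:300,400:]=cv2.resize(a['pixels'],(400,300))
im[300:,400:]=cv2.resize(b['pixels'][80:272,90:346],(400,300))
cv2.imwrite('pics/m8.png',im)
for P in ((.6118,-.0036,.1245),(.6086,.0266,.1806)):
    p=proj('s8',P);q=proj('t8',P);print((p-(215,80))/.32,(q-(90,80))/.64+(400,300))
E
```

```text
[ 0.47037187 -0.18514082  0.46469037] [-0.17494194 -0.36654307 -0.32573526] 23.35
[229.52446269 320.28087292] [599.40839483 470.83588894]
[260.41316431 249.31184965] [574.06163221 470.37854099]
```

View pics/m8.png

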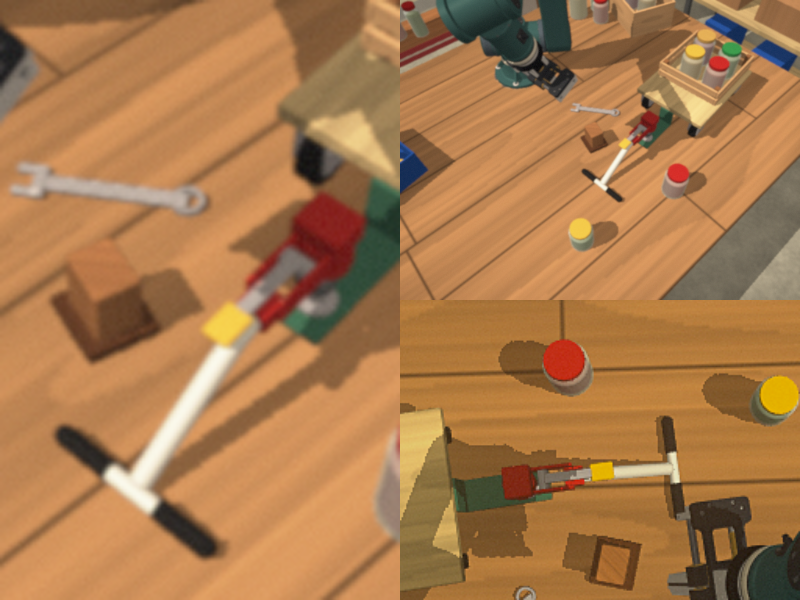

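The lever is down: its pad is at (228,325) in the scene panel and (601,471) in the top panel, against (229.5,320) and (599,471) predicted at the stop. The bar is hitched, the bystanders have not moved, and the robot is clear of everything.

```bash
python3 -c "
from plant import order
print(order.close_job())"
```

```text
the job is handed in; nothing more can be done
None
```

The tow bar is hitched with its socket fully home, bedded at about 15 N before I let go, the latch lever is pressed down to its stop, and the job is handed in at about 23 s; the jars and wrench were not touched.

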